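# Carry a degreased pulley on a bar to the drying stand

## Task

The freshly degreased pulley must not be touched by hand: take the carrying bar by its orange handle, thread its nose through the pulley's bore and push on, gently, until the brass collar holds the pulley firmly against the red back stop, with about 10 N. Then lift the pulley on the bar and lay the bar in both notches of the blue stand, so that the pulley hangs freely between the two forks. Let go and leave everything else where it is; nothing may be pushed hard or dropped.

Things in the scene. Friction and masses are not known exactly. Their poses are not given: they have to be found in the camera images.
- bar: Loose carrying bar, 170 mm, 0.13 kg, along its x axis. Origin: middle of the orange handle (50 mm in x, 14 wide in y, 28 high in z); grip it there from above, across y. Towards +x: steel stub, 16 mm diameter, x 25 to 55 mm; brass collar, 30 mm diameter, x 55 to 63; steel rod, 16 mm diameter, x 63 to 133; conical nose to x 145. Starts level in the rest's notches, z up, axis 50 mm up.
- bar_tip (a point): The end of the bar's conical nose (6 mm diameter there), on its axis, 145 mm from the bar's origin.
- rest: Fixed low rest, wooden base 104 x 70 mm, two black V-notched uprights 8 mm thick at x -37 and +37 mm, tops 60 mm above the bench. Origin on the bench under its middle, x along the bar lying in it, z up. The bar starts with its origin at x -77 mm, nose towards +x.
- pulley: Loose aluminium V-belt pulley, 80 mm diameter, 30 mm wide, 0.14 to 0.28 kg. Origin: middle of its bore, x along the bore, agreeing with the cradle's x. Bore 18 mm diameter, right through (1 mm play round the bar). With the collar home its origin is at x 78 mm of the bar. Starts on its rim in the cradle, bore level, middle 90 mm above the bench.
- cradle: Fixed cradle under the pulley: dark pedestal 120 x 80 mm (x -40 to 80), 36 mm high, with a rubber trough along x that holds the pulley back only by friction (1 to 3 N). Origin on the bench under the bore axis, z up; the bar enters from -x. A rigid red back stop (two posts 50 mm apart, 106 mm tall; the bar passes between) is clamped 5 to 40 mm beyond the pulley, not measured: feel for it.
- stand: Fixed blue drying stand, base 104 x 70 mm. Origin on the bench under its middle, x along the bar that is to lie in it, z up. Two forks 8 mm thick at x -37 and +37 mm, tops 110 mm above the bench, each with a 45 degree V notch 42 mm wide at the top.
- stand_mid (a point): Where the pulley's middle belongs: midway between the stand's notches, on the axis of a bar seated in both, 100 mm above the bench. The handle stays outside the forks: one fork carries the stub between handle and collar (bar origin at stand x -77 mm, or +77 mm if turned round), the other the rod beyond the pulley.
- tape: Bystander, loose: yellow roll of masking tape lying flat, 96 mm diameter, 24 mm high; origin centre of its underside.
- jar: Bystander, loose: white jar with a red lid, 56 mm diameter, 55 mm high; origin centre of its underside.
- pump: Bystander, loose: steel fuel pump standing on end, 44 mm diameter, 62 mm high; origin centre of its underside.
There are look-alikes about, which are no part of the job. Of the things like the bar, leave any that is turquoise; of the rest the smaller one is meant.

How it is judged:
On the way, in this order (a step that is already met when the one before it is completed fails the run):
1. the bar is through the bore and its collar presses on the pulley with more than 6 N (x of pulley in the frame of bar between 0.074 and 0.0805 m and y of pulley in the frame of bar between -0.004 and 0.004 m and z of pulley in the frame of bar between -0.004 and 0.004 m and contact force between bar_c2 and pulley above 6 N), for 0.15 s.
2. the pulley hangs on the bar, lifted at least 30 mm clear of the cradle (height (world z) of pulley above 0.12 m and contact force between pulley and cradle below 0.1 N and x of pulley in the frame of bar between 0.07 and 0.12 m and y of pulley in the frame of bar between -0.004 and 0.004 m and z of pulley in the frame of bar between -0.004 and 0.004 m), for 0.2 s.
At the end, for the whole second after the job is handed in: Bar seated in both stand notches (height within 4 mm, sideways 5 mm, angle 3.4 degrees, along 14 mm of its place), handle outside; pulley hanging on it between the forks, touching neither, its middle within 18 mm of the stand's; all released and at rest (horizontal distance between bar and stand between 0.063 and 0.091 m and y of bar in the frame of stand between -0.005 and 0.005 m and z of bar in the frame of stand between 0.096 and 0.104 m and angle between the x axis of bar and the x axis of stand, either way round below 0.06 rad and x of pulley in the frame of stand between -0.018 and 0.018 m and y of pulley in the frame of bar between -0.004 and 0.004 m and z of pulley in the frame of bar between -0.004 and 0.004 m and contact force between pulley and stand below 0.05 N and contact force between the fingers and bar below 0.05 N and linear speed of bar below 0.02 m/s and linear speed of pulley below 0.03 m/s).
It fails at once if the bar pushes on the pulley with more than 25 N (contact force between bar and pulley above 25 N).
It fails at once if the bar is pushed or dropped on the stand with more than 25 N (contact force between bar and stand above 25 N).
It fails at once if the gripper or arm touches the clean pulley (contact force between any of the fingers, the arm and pulley above 0.3 N).
It fails at once if the pulley is dropped to the bench (height (world z) of pulley below 0.06 m).
It fails at once if the tape roll, the jar or the fuel pump is moved more than 15 mm (distance of any of tape, jar, pump from where it was at the start of the episode above 0.015 m).
It also fails if it takes over 72 s, if anything falls off the work surface, if the arm or the gripper's body presses on something with over 40 N, if the wrist force passes 120 N, or if a joint passes its speed limit or range.

## Robot

A 6-joint arm with a two-finger parallel gripper is mounted at the origin on the work surface. World frame = base frame: x ahead of the robot, y to its left, z up, the work surface at z = 0. Lengths are in m, angles in rad, forces in N, time in s.
With the tool pointing down it reaches from about 0.3 to 0.875 m from the base axis. Payload 6.4 kg.
Tool frame: the origin (TCP) lies midway between the tips of the shut fingers; the grasp point (between the pads) lies 19 mm behind it (grasp_offset is the distance from the TCP to the grasp point, in m); z points along the fingers, y is the line along which they close (so a half turn about z gives the same grasp; the last joint's range is limited). The gripper opens to 85 mm and grips with 20 to 120 N. Pads are 22 mm wide; open, the fingers measure 114 mm over their backs; the gripper's body (76 mm by 85 mm) begins 54 mm behind the grasp point. The pads swing forward as they close: fully open they stand 13 mm farther back than shut.
Start: joints at [-1.535, 0.181, 1.607, -0, 1.354, -0.206], TCP at [0.138, -0.558, 0.203] pointing down, gripper open.
Joint ranges: [-2.99, 2.99], [-0.89, 2.07], [0.3, 2.58], [-1.14, 4.28], [0, 2.63], [-3.12, 3.12]. Speed limits (rad/s): [2.57, 2.57, 3.01, 3.14, 3.14, 3.14].

## Interface

Orientations are given as a unit quaternion [w, x, y, z].
In Python, from bench import * gives the robot as it stands. The module is installed in compiled form; this text tells all that it offers.
- The arm moves only by the tool servo_tool, never from a script. Its argument "commands" is text: rows parted by semicolons, each of 7 numbers parted by spaces: the turn, a rotation vector about the tool's x, y, z in rad, then the shift along the tool's x, y, z in mm, then the opening, from 0 (shut) to 1 (fully open). In form: wx wy wz dx dy dz claw; .... A call has 1 to 5 rows; each row shifts and turns the commanded pose from where the row before left it, along the tool's axes as they then stand; what a row does not reach is not made up. A row lasts 1/8 s, in which the tool goes at most 62.5 mm and 10.7 degrees, less where a joint would pass 70% of its speed; a pose out of reach is approached as far as the arm can. A call with a gripper value outside its range is refused whole. The fingers move at their own pace and stop on an object; the grip force is fixed at half the most. Time passes only in rows, so rows that do not move let the fingers close. It gives the time, the measured TCP pose, the force, the opening and the grip force at its end, in the units of the state.
- get_obs(): the state, without advancing time (a new reading comes with each control period).
- camera(name): name is "side" or "top"; returns the picture (420x560x3 uint8, blue, green, red); there is no depth.
- calibration(name): a dict with "fx", "fy", "cx", "cy" (pixels), "R" (3x3) and "t" (3): a world point X has camera coordinates R X + t. Camera axes: x right, y down, z forward; pixel columns grow to the right and rows downward; lengths in m; the calibration is good to about 2 mm. A picture is of the moment at which its call begins. calibration takes no time and is no camera call.
- hand_in(): hands the job in; it is judged then, once.
The state is a dict: "time_s": time; "q": joint angles; "dq": joint speeds; "joint_efforts": joint torques, N m; "eef_pos": TCP position; "eef_rot": TCP orientation; "wrist_force": force on the tool from outside, world axes, zero at the start; "torque": the same for the moment, N m; "opening": opening from 0.0 (shut) to 1.0 (fully open); "grasp_force": force on a finger pad.
Only numpy, scipy, OpenCV 4.12 (cv2) and the standard library are available. Lean on these libraries where they do the work, as an engineer would, in place of code of your own. Each camera call takes 0.05 s, during which the arm holds its last target. There are 200 camera calls.

## Working session

There is one attempt and no reset: what is moved stays moved. The work goes in short steps, Python scripts to look and compute and a tool call to move; the robot and the scene stay as the last step left them, time stands still between calls to the robot, and variables do not carry over. Pictures are saved under pics/ and viewed, at most 10 in all, crops included, and the job is handed in when it is done.

Besides the shell and the picture viewer there is one more tool, called after ">>>" as name(argument=value, ...), one argument or row to a line, values as JSON. servo_tool: Moves the arm, as the interface text tells. Its arguments: {"type":"object","properties":{"commands":{"type":"string"}},"required":["commands"]}

```bash
mkdir -p pics
python3 - <<'E'
from bench import *
import cv2
for n in("top","side"):
    cv2.imwrite(f"pics/{n}0.png",camera(n)); c=calibration(n); print(n,c)
o=get_obs(); print(o)
E
```

```text
top {'fx': 416.388602306217, 'fy': 416.388602306217, 'cx': 277.3116772801811, 'cy': 206.03083258281376, 'R': array([[-0.01892729, -0.99938626,  0.02947647],
       [-0.99725254,  0.01675866, -0.07215617],
       [ 0.0716179 , -0.0307612 , -0.99695768]]), 't': array([-0.02491721,  0.43384667,  1.01109731])}
side {'fx': 421.3068236855761, 'fy': 421.3068236855761, 'cx': 279.8941813187493, 'cy': 210.67420576670617, 'R': array([[ 0.97874693, -0.2048412 , -0.0097232 ],
       [-0.1489496 , -0.67750306, -0.72028023],
       [ 0.14095557,  0.70642033, -0.69361505]]), 't': array([-0.42543635,  0.12849368,  0.89915474])}
{'time_s': 0.1, 'q': array([-1.53531424e+00,  1.81474895e-01,  1.60789891e+00,  2.03906209e-05,
        1.35381322e+00, -2.06313406e-01]), 'dq': array([ 1.32132216e-04, -2.74914359e-03, -3.99134293e-03, -7.03874037e-04,
        2.18040012e-03, -5.86137728e-05]), 'joint_efforts': array([ 2.75437844e-05, -4.45880198e+01, -3.52241743e+01, -2.43096119e-04,
        4.07664731e-03, -9.51842679e-06]), 'eef_pos': array([ 0.13767844, -0.5577186 ,  0.2022741 ]), 'eef_rot': array([-7.93427542e-04,  9.92700715e-01,  1.20601222e-01,  7.79273519e-05]), 'wrist_force': array([ 0.43508123, -0.93368659, -0.10401301]), 'torque': array([0.02849682, 0.02553004, 0.04373564]), 'grasp_force': 0.0, 'opening': 1.0005504053672738}
```

View pics/top0.png

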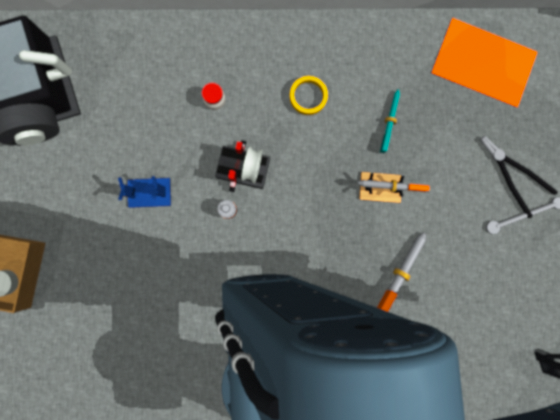

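View pics/side0.png

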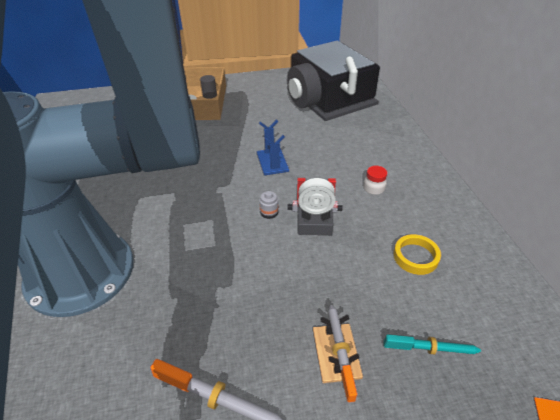

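The top view shows the wanted orange bar in its rest at (382,187), with the handle at (420,188) and the nose to the left. The pulley is at (253,165), the stand at (148,191), the pump at (227,209), the jar at (212,95) and the tape at (309,95). The larger orange bar and the turquoise one are look-alikes. Next I'll make enlarged crops.

```bash
cat > h.py <<'E'
import cv2, numpy as np
from bench import *
def ray(n,u,v):
    c=calibration(n); R=np.array(c["R"]); t=np.array(c["t"])
    d=R.T@np.array([(u-c["cx"])/c["fx"],(v-c["cy"])/c["fy"],1.]); return -R.T@t,d
def atz(n,u,v,z):
    o,d=ray(n,u,v); return o+d*(z-o[2])/d[2]
def tri(a,b):
    (o,d),(p,e)=ray("top",*a),ray("side",*b)
    s=np.linalg.lstsq(np.c_[d,-e],p-o,rcond=None)[0]; x,y=o+d*s[0],p+e*s[1]
    return (x+y)/2,np.linalg.norm(x-y)
def proj(n,X):
    c=calibration(n); p=np.array(c["R"])@np.array(X)+c["t"]; return c["fx"]*p[0]/p[2]+c["cx"],c["fy"]*p[1]/p[2]+c["cy"]
def crop(img,x0,x1,y0,y1,k):
    o=cv2.resize(img[y0:y1,x0:x1],None,fx=k,fy=k,interpolation=cv2.INTER_CUBIC)
    for x in range(-(-x0//10)*10,x1,10):
        X=int((x-x0+.5)*k); cv2.line(o,(X,0),(X,6),(0,255,255),1); cv2.putText(o,str(x),(X+2,10),0,.33,(0,255,255),1)
    for y in range(-(-y0//10)*10,y1,10):
        Y=int((y-y0+.5)*k); cv2.line(o,(0,Y),(6,Y),(0,255,255),1); cv2.putText(o,str(y),(7,Y+4),0,.33,(0,255,255),1)
    return o
def mont(fn,W,H,k,img,parts):
    m=np.zeros((H,W,3),np.uint8)
    for (x0,x1,y0,y1,X,Y) in parts:
        c=crop(img,x0,x1,y0,y1,k); m[Y:Y+c.shape[0],X:X+c.shape[1]]=c[:H-Y,:W-X]
    cv2.imwrite(fn,m)
E
python3 - <<'E'
from h import *
mont("pics/t1.png",800,600,5,cv2.imread("pics/top0.png"),[(337,437,162,217,0,0),(92,182,170,220,0,290),(210,272,132,222,490,0) ])
mont("pics/s1.png",800,600,5,cv2.imread("pics/side0.png"),[(310,365,298,408,0,0),(285,348,170,240,290,0),(250,295,115,180,620,0),(285,348,170,180,290,400)])
E
```

```text
(no output)
```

View pics/t1.png

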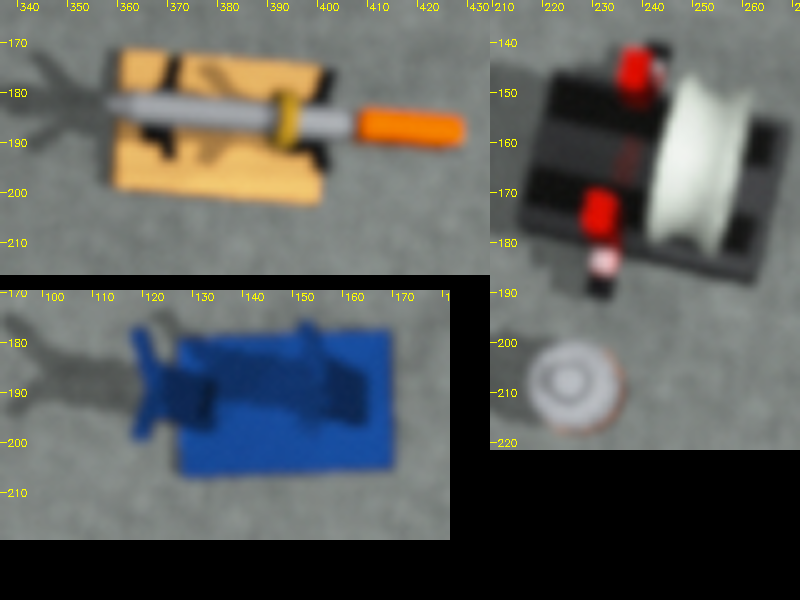

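View pics/s1.png

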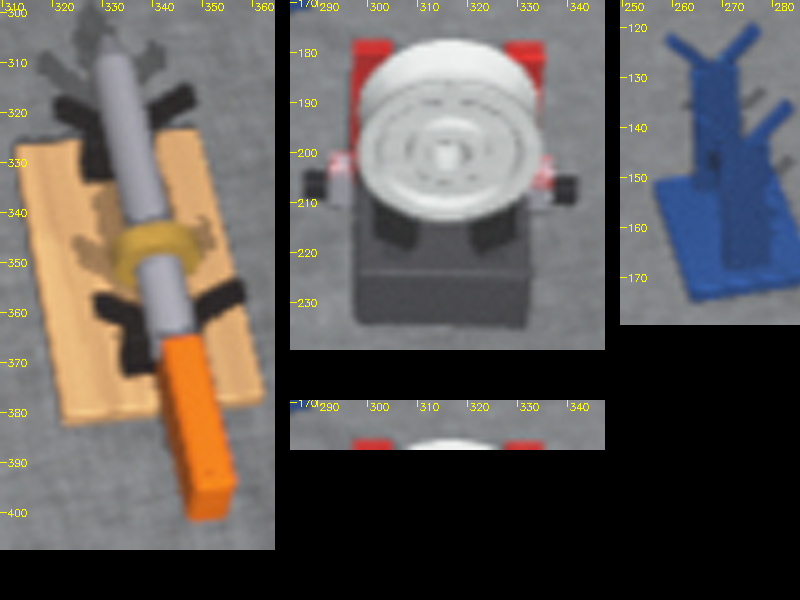

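The top crop gives the bar tip at (357.5,181.9), the handle from (408,186.5) to (429.5,187.7), and the left stand fork centred near (120,188). The side crop gives the bore front at (316,200) and the cradle's front top edge at (298,223.5)–(332,224). I'll turn these into positions.

```bash
cat > m.py <<'E'
from h import *
np.set_printoptions(precision=4,suppress=True)
T=lambda X,Y,x0,y0,ox=0,oy=0:(x0+(X-ox)/5-.5,y0+(Y-oy)/5-.5)
bt=lambda X,Y:T(X,Y,337,162); st=lambda X,Y:T(X,Y,92,170,0,290); pt=lambda X,Y:T(X,Y,210,132,490,0)
bs=lambda X,Y:T(X,Y,310,298); ps=lambda X,Y:T(X,Y,285,170,290,0); ss=lambda X,Y:T(X,Y,250,115,620,0)
P=lambda l,n,p,z:print(l,atz(n,*p,z))
P("tip","top",bt(105,102),.05)
P("h0","top",bt(358,125),.062);P("h1","top",bt(465,131),.062);P("collar","top",bt(286,119),.06)
P("restTL","top",bt(118,50),.01);P("restTR","top",bt(325,63),.01);P("restBR","top",bt(322,205),.01);P("restBL","top",bt(113,188),.01)
P("tip s","side",bs(112,45),.05)
P("h0 s top","side",bs(181,338),.064);P("h1 s top","side",bs(214,483),.064);P("collar s","side",bs(155,252),.055)
print("cradle")
for p in((555,72),(518,232)):P("back","top",pt(*p),.036)
for p in((790,125),(752,285)):P("front t","top",pt(*p),.02)
for p in((357,270),(529,272)):P("front","side",ps(*p),.036)
for p in((355,323),(527,327)):P("front bot","side",ps(*p),0)
P("bore front s","side",ps(449,151),.09)
P("pul front rim L","side",ps(358,150),.09);P("pul front rim R","side",ps(542,150),.09)
P("rim top front","top",pt(742,170),.13);P("rim top back","top",pt(672,155),.13)
for p in((635,68),(600,212)):P("post","top",pt(*p),.106)
for p in((372,42),(524,44)):P("post s","side",ps(*p),.106)
print("stand")
for p in((140,330),(142,438),(308,322)):P("tine t","top",st(*p),.11)
for p in((668,38),(756,30),(790,105)):P("tine s","side",ss(*p),.11)
for p in((180,338),(390,330),(394,468),(180,476)):P("base t","top",st(*p),.01)
for p in((655,183),(693,298)):P("base s","side",ss(*p),.01)
P("pump","top",pt(572,384),.062)
P("jar","top",(212,93),.055);P("tape","top",(309,95),.024)
E
python3 m.py
```

```text
tip [ 0.4859 -0.2259  0.05  ]
h0 [ 0.4715 -0.3443  0.062 ]
h1 [ 0.4678 -0.3958  0.062 ]
collar [ 0.4752 -0.3104  0.06  ]
restTL [ 0.5172 -0.2425  0.01  ]
restTR [ 0.5091 -0.3471  0.01  ]
restBR [ 0.4374 -0.3427  0.01  ]
restBL [ 0.4477 -0.2376  0.01  ]
tip s [ 0.4845 -0.2289  0.05  ]
h0 s top [ 0.4704 -0.3474  0.064 ]
h1 s top [ 0.4657 -0.3936  0.064 ]
collar s [ 0.4737 -0.3128  0.055 ]
cradle
back [0.5809 0.0987 0.036 ]
back [0.5027 0.1172 0.036 ]
front t [ 0.5564 -0.0155  0.02  ]
front t [0.477  0.0046 0.02  ]
front [0.4771 0.0041 0.036 ]
front [ 0.5519 -0.0136  0.036 ]
front bot [0.4772 0.0051 0.    ]
front bot [ 0.5537 -0.0142  0.    ]
bore front s [0.52  0.015 0.09 ]
pul front rim L [0.4813 0.0242 0.09  ]
pul front rim R [0.5598 0.0069 0.09  ]
rim top front [0.5154 0.0076 0.13  ]
rim top back [0.5225 0.0383 0.13  ]
post [0.5669 0.0555 0.106 ]
post [0.5012 0.0721 0.106 ]
post s [0.5    0.0761 0.106 ]
post s [0.5664 0.0599 0.106 ]
stand
tine t [0.4962 0.3205 0.11  ]
tine t [0.4479 0.3192 0.11  ]
tine t [0.4987 0.2463 0.11  ]
tine s [0.4466 0.3194 0.11  ]
tine s [0.4934 0.3169 0.11  ]
tine s [0.4962 0.2442 0.11  ]
base t [0.5066 0.3355 0.01  ]
base t [0.509  0.2327 0.01  ]
base t [0.4405 0.2308 0.01  ]
base t [0.4383 0.3351 0.01  ]
base s [0.4367 0.3309 0.01  ]
base s [0.4392 0.2251 0.01  ]
pump [0.4267 0.0895 0.062 ]
jar [0.7061 0.1208 0.055 ]
tape [ 0.7099 -0.117   0.024 ]
```

Both views agree to about 2 mm, and the sizes match the ones given:

| Item | World position (m) | Axis tilt from +y towards +x (rad) |
|---|---|---|
| Bar origin | (0.470, -0.371) | 0.095 |
| Pulley | (0.524, 0.030) | 0.232 |
| Stand | (0.4725, 0.2825) | -0.023 |

First I'll move above the handle.

>>> servo_tool(
  commands="0 0 0 52 -14 0 1; 0 0 0 52 -14 0 1; 0 0 0 52 -14 0 1; 0 0 0 52 -14 0 1; 0 0 0 52 -14 0 1",
)

```text
time_s: 0.72
eef_pos: [0.3746, -0.4268, 0.2027]
eef_rot: [-0.0, 0.993, 0.121, -0.0]
wrist_force: [0.1, -0.8, -0.4]
opening: 0.999
grasp_force: 0.0
```

>>> servo_tool(
  commands="0 0 0 52 -14 0 1; 0 0 0 52 -14 0 1; 0 0 -0.18 0 0 0 1; 0 0 -0.18 0 0 0 1; 0 0 -0.18 0 0 0 1",
)

```text
time_s: 1.35
eef_pos: [0.4677, -0.3754, 0.2024]
eef_rot: [-0.001, 0.923, 0.384, -0.0]
wrist_force: [-0.4, 0.7, -0.4]
opening: 1.004
grasp_force: 0.0
```

>>> servo_tool(
  commands="0 0 -0.18 0 0 0 1; 0 0 -0.18 0 0 0 1; 0 0 -0.18 0 0 0 1; 0 0 -0.15 0 0 0 1; 0 0 0 0 0 0 1",
)

```text
time_s: 1.98
eef_pos: [0.4674, -0.3757, 0.2026]
eef_rot: [-0.0, 0.742, 0.671, 0.0]
wrist_force: [0.6, -0.6, -0.6]
opening: 1.004
grasp_force: 0.0
```

>>> servo_tool(
  commands="0 0 0 5 2 50 1; 0 0 0 0 0 50 1; 0 0 0 0 0 45 1; 0 0 0 0 0 26 1; 0 0 0 0 0 0 1",
)

```text
time_s: 2.6
eef_pos: [0.4685, -0.3694, 0.0294]
eef_rot: [-0.003, 0.742, 0.67, 0.0]
wrist_force: [-0.1, 0.9, 0.8]
opening: 1.002
grasp_force: 0.0
```

Run:
```python
from h import *
a=camera("top");b=camera("side")
m=np.zeros((600,800,3),np.uint8)
x=crop(a,330,450,150,220,4);m[:x.shape[0],:x.shape[1]]=x
x=crop(b,290,390,290,419,4);m[:x.shape[0],400:]=x[:,:400] if 0 else 0*x[:,:400]
m[:516,400:800]=x
x=crop(a,330,430,150,220,4);m[:280,:400]=x
cv2.imwrite("pics/g1.png",m)
```

```text
(no output)
```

View pics/g1.png

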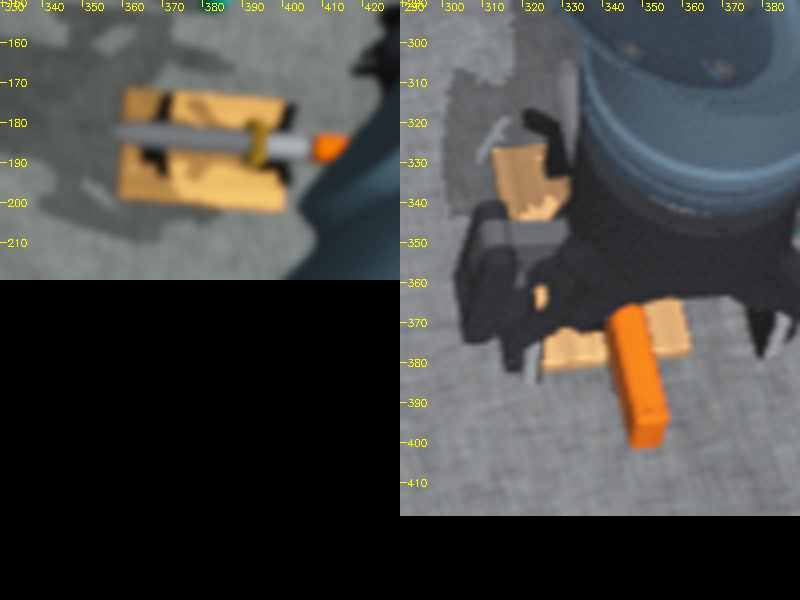

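The open fingers straddle the orange handle: fingertips at about (322,380) and (379,372) in the side crop, with the handle between them at (348,380). Closing now.

>>> servo_tool(
  commands="0 0 0 0 0 0 0; 0 0 0 0 0 0 0; 0 0 0 0 0 0 0; 0 0 0 0 0 0 0; 0 0 0 0 0 0 0",
)

```text
time_s: 3.32
eef_pos: [0.4701, -0.3714, 0.0323]
eef_rot: [0.0, 0.741, 0.671, -0.0]
wrist_force: [-0.9, 0.2, 1.7]
opening: 0.127
grasp_force: 58.6
```

>>> servo_tool(
  commands="0 0 0 0 0 0 0; 0 0 0 0 0 0 0; 0 0 0 0 0 0 0",
)

```text
time_s: 3.7
eef_pos: [0.4701, -0.3713, 0.0321]
eef_rot: [0.0, 0.741, 0.671, -0.0]
wrist_force: [-0.6, -0.0, 1.8]
opening: 0.128
grasp_force: 58.7
```

>>> servo_tool(
  commands="0 0 0 0 0 -20 0; 0 0 0 0 0 -40 0; 0 0 0 40 -2 0 0; 0 0 0 50 -2 0 0; 0 0 0 50 -2 0 0",
)

```text
time_s: 4.32
eef_pos: [0.4783, -0.2301, 0.0933]
eef_rot: [0.001, 0.741, 0.671, 0.0]
wrist_force: [-0.3, 1.1, -1.7]
opening: 0.131
grasp_force: 58.7
```

>>> servo_tool(
  commands="0 0 0 50 -2 0 0; 0 0 0.07 35 -2 0 0; 0 0 0.07 0 0 20 0; 0 0 0 0 0 0 0; 0 0 0 0 0 0 0",
)

```text
time_s: 4.95
eef_pos: [0.4829, -0.1468, 0.0731]
eef_rot: [0.0, 0.786, 0.618, 0.0]
wrist_force: [-0.1, 0.5, -0.5]
opening: 0.13
grasp_force: 58.7
```

Run:
```python
from h import *
a=camera("top");b=camera("side"); o=get_obs(); print(o["eef_pos"],o["eef_rot"],o["wrist_force"])
m=np.zeros((600,800,3),np.uint8)
x=crop(a,220,340,130,230,5)[:,:400] if 0 else crop(a,225,305,130,230,5);m[:500,:400]=x
x=crop(b,275,355,165,285,5);m[:600,400:800]=x
cv2.imwrite("pics/g2.png",m)
```

```text
[ 0.483002   -0.14711222  0.07306458] [6.76781554e-04 7.86351359e-01 6.17779087e-01 2.86512115e-04] [ 0.15224394 -0.59238163 -1.85846695]
```

View pics/g2.png

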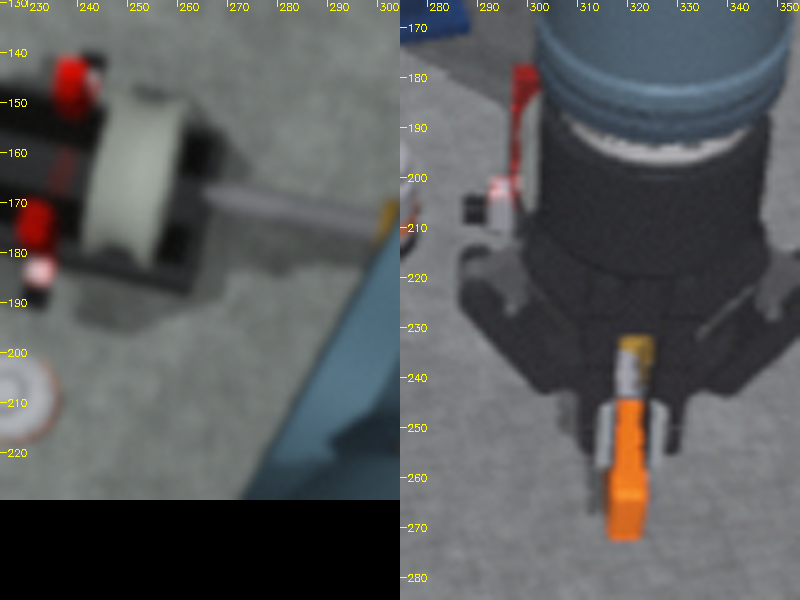

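The top crop shows the nose tip at about (265.5,166.5), just short of the pulley, whose silhouette is centred near (251.3,165.3). I'll check the lateral alignment.

Run:
```python
from h import *
np.set_printoptions(precision=4,suppress=True)
Q=lambda X,Y:(225+X/5-.5,130+Y/5-.5)
l=np.array([.973,-.230,0]);c=np.array([.230,.973,0]);p0=np.array([.5237,.030,0])
def s(n,uv,z): X=atz("top",*uv,z); print(n,X,"along",c@(X-p0),"lat",l@(X-p0))
s("tip",Q(205,186),.091)
s("rodmid",Q(300,207),.091); s("rod end",Q(375,228),.091)
for p in((187,105),(155,268),(108,97),(83,248)): s("rim",Q(*p),.09)
for n,X in(("tip pred",[.5173,-.0061,.091]),): print(n,proj("top",X))
for k in (-15,15):
  for y in(-40,40):
    X=p0+c*k/1000+l*y/1000+[0,0,.09]; u,v=proj("top",X); print(k,y,(u-225+.5)*5,(v-130+.5)*5)
```

```text
tip [ 0.5191 -0.0049  0.091 ] along -0.03501470314168382 lat 0.0035367292619534817
rodmid [ 0.5087 -0.0484  0.091 ] along -0.07976480989771124 lat 0.0034632274439662593
rod end [ 0.4985 -0.0828  0.091 ] along -0.11555967586093689 lat 0.0013979331110406685
rim [0.5571 0.0028 0.09  ] along -0.01881025763345082 lat 0.03877719083751088
rim [0.4816 0.0187 0.09  ] along -0.020705200446014746 lat -0.0383608010840475
rim [0.5613 0.0391 0.09  ] along 0.01752866160725994 lat 0.03450437575103144
rim [0.4913 0.0515 0.09  ] along 0.013492221037901759 lat -0.036444257293631724
tip pred (np.float64(266.0369122139233), np.float64(167.46201061208515))
-15 -40 142.06424956081946 268.77320498264623
-15 40 179.481067020061 100.70062852660371
15 -40 78.11022948764474 254.785868744557
15 40 115.95150853020982 86.73205986389405
```

>>> servo_tool(
  commands="0 0 -0.007 0 -2 1 0; 0 0 0 8 0 0 0; 0 0 0 8 0 0 0; 0 0 0 7 0 0 0; 0 0 0 7 0 0 0",
)

```text
time_s: 5.68
eef_pos: [0.4878, -0.1163, 0.0713]
eef_rot: [0.0, 0.784, 0.621, 0.0]
wrist_force: [-0.0, -1.8, -0.2]
opening: 0.127
grasp_force: 58.9
```

>>> servo_tool(
  commands="0 0 0 5 0 0 0; 0 0 0 5 0 0 0; 0 0 0 5 0 0 0; 0 0 0 5 0 0 0; 0 0 0 0 0 0 0",
)

```text
time_s: 6.3
eef_pos: [0.4922, -0.0967, 0.0711]
eef_rot: [-0.0, 0.784, 0.621, 0.0]
wrist_force: [1.6, 0.3, -0.9]
opening: 0.13
grasp_force: 58.9
```

Run:
```python
from h import *
a=camera("top");b=camera("side"); o=get_obs(); print(o["wrist_force"])
m=np.zeros((500,800,3),np.uint8)
m[:,:400]=crop(a,225,305,130,230,5);m[:500,400:800]=crop(b,275,355,165,265,5)
cv2.imwrite("pics/g3.png",m)
```

```text
[ 1.6566114   1.22332598 -0.38721568]
```

View pics/g3.png

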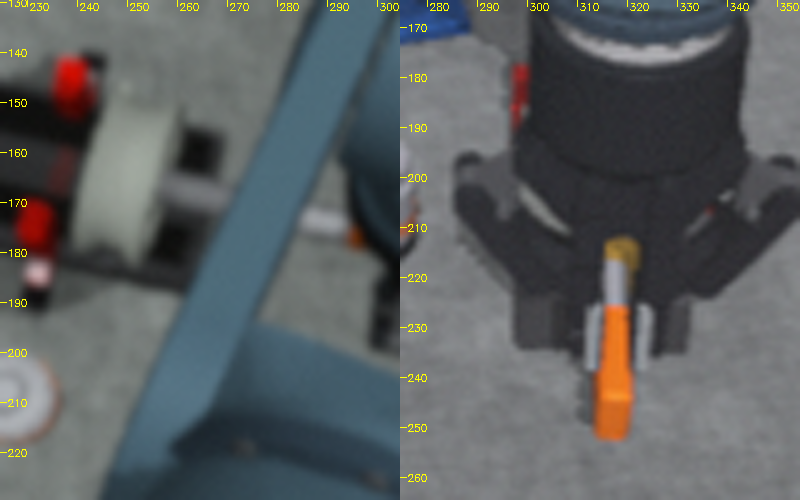

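The rod enters the middle of the bore, and the pulley has shifted only about 3 mm. Continuing.

>>> servo_tool(
  commands="0 0 0 5 0.5 0 0; 0 0 0 6 0 0 0; 0 0 0 6 0 0 0; 0 0 0 6 0 0 0; 0 0 0 6 0 0 0",
)

```text
time_s: 7.02
eef_pos: [0.4994, -0.0687, 0.0712]
eef_rot: [0.0, 0.784, 0.621, 0.0]
wrist_force: [1.8, -2.0, 0.7]
opening: 0.135
grasp_force: 59.0
```

>>> servo_tool(
  commands="0 0 0 4 0 0 0; 0 0 0 4 0 0 0; 0 0 0 4 0 0 0; 0 0 0 4 0 0 0; 0 0 0 0 0 0 0",
)

```text
time_s: 7.65
eef_pos: [0.503, -0.0531, 0.0711]
eef_rot: [-0.0, 0.784, 0.621, 0.0]
wrist_force: [2.3, 0.1, 0.3]
opening: 0.132
grasp_force: 59.1
```

>>> servo_tool(
  commands="0 0 0 2 1 0 0; 0 0 0 2 0 0 0; 0 0 0 2 0 0 0; 0 0 0 2 0 0 0; 0 0 0 0 0 0 0",
)

```text
time_s: 8.28
eef_pos: [0.5057, -0.0458, 0.0711]
eef_rot: [0.0, 0.784, 0.621, 0.0]
wrist_force: [2.7, -2.3, 1.3]
opening: 0.125
grasp_force: 59.1
```

Run:
```python
from h import *
Q=lambda X,Y:(225+X/5-.5,130+Y/5-.5)
l=np.array([.973,-.230,0]);c=np.array([.230,.973,0]);p0=np.array([.5237,.030,0])
for p in((95,80),(55,222),(57,65),(20,215)):
    X=atz("top",*Q(*p),.106); print(p,c@(X-p0),l@(X-p0))
a=camera("top"); o=get_obs(); print(o["eef_pos"],o["wrist_force"], c@(o["eef_pos"]-p0),l@(o["eef_pos"]-p0))
cv2.imwrite("pics/g4.png",crop(a,215,295,130,205,8))
```

```text
(95, 80) 0.023528150327896524 0.037699375541270716
(55, 222) 0.027000882836396883 -0.029581521143560503
(57, 65) 0.04181606458303881 0.04068023979495291
(20, 215) 0.04307043748208676 -0.029874922698033067
[ 0.50569244 -0.04583966  0.07113206] [ 2.5502112  -0.92005402  0.36814558] -0.0779337301668285 -7.823196397043854e-05
```

View pics/g4.png

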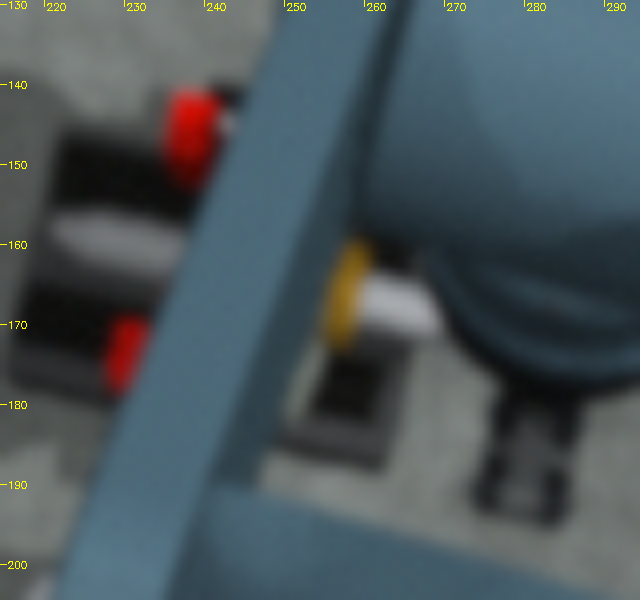

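The nose shows beyond the pulley, midway between the red posts (tip near (222,159)), and the collar at (257,166) is close to the pulley. Now I'll feel forward in 1 mm steps.

>>> servo_tool(
  commands="0 0 0 1 0 0 0; 0 0 0 1 0 0 0; 0 0 0 1 0 0 0; 0 0 0 1 0 0 0; 0 0 0 0 0 0 0",
)

```text
time_s: 8.95
eef_pos: [0.5066, -0.0419, 0.0711]
eef_rot: [-0.0, 0.784, 0.621, 0.0]
wrist_force: [2.0, -2.1, 1.4]
opening: 0.127
grasp_force: 59.1
```

>>> servo_tool(
  commands="0 0 0 1 0 0 0; 0 0 0 1 0 0 0; 0 0 0 1 0 0 0; 0 0 0 1 0 0 0; 0 0 0 0 0 0 0",
)

```text
time_s: 9.57
eef_pos: [0.5075, -0.038, 0.0711]
eef_rot: [-0.0, 0.784, 0.621, 0.0]
wrist_force: [2.7, -2.0, 0.8]
opening: 0.13
grasp_force: 59.1
```

>>> servo_tool(
  commands="0 0 0 1 0 0 0; 0 0 0 1 0 0 0; 0 0 0 0 0 0 0",
)

```text
time_s: 9.95
eef_pos: [0.5079, -0.0361, 0.0711]
eef_rot: [-0.0, 0.784, 0.621, 0.0]
wrist_force: [1.8, -2.7, 0.6]
opening: 0.129
grasp_force: 59.1
```

>>> servo_tool(
  commands="0 0 0 1 0 0 0; 0 0 0 1 0 0 0; 0 0 0 0 0 0 0",
)

```text
time_s: 10.32
eef_pos: [0.5084, -0.0341, 0.0711]
eef_rot: [-0.0, 0.784, 0.621, 0.0]
wrist_force: [2.0, -3.7, 2.4]
opening: 0.13
grasp_force: 59.1
```

>>> servo_tool(
  commands="0 0 0 1 0 0 0; 0 0 0 1 0 0 0; 0 0 0 0 0 0 0",
)

```text
time_s: 10.7
eef_pos: [0.5089, -0.0329, 0.0713]
eef_rot: [0.0, 0.784, 0.621, -0.0]
wrist_force: [0.2, -4.7, 1.2]
opening: 0.131
grasp_force: 59.2
```

>>> servo_tool(
  commands="0 0 0 0.5 0 0 0; 0 0 0 0 0 0 0",
)

```text
time_s: 10.95
eef_pos: [0.5089, -0.0329, 0.0713]
eef_rot: [0.001, 0.784, 0.621, -0.001]
wrist_force: [-0.3, -7.7, 3.6]
opening: 0.129
grasp_force: 59.3
```

>>> servo_tool(
  commands="0 0 0 0.5 0 0 0; 0 0 0 0 0 0 0",
)

```text
time_s: 11.2
eef_pos: [0.5089, -0.0329, 0.0713]
eef_rot: [0.001, 0.784, 0.621, -0.001]
wrist_force: [-0.6, -9.5, 3.7]
opening: 0.131
grasp_force: 59.4
```

>>> servo_tool(
  commands="0 0 0 0.3 0 0 0; 0 0 0 0 0 0 0; 0 0 0 0 0 0 0; 0 0 0 0 0 0 0",
)

```text
time_s: 11.7
eef_pos: [0.509, -0.0329, 0.0714]
eef_rot: [0.001, 0.784, 0.621, -0.001]
wrist_force: [-2.1, -9.6, 2.9]
opening: 0.13
grasp_force: 59.4
```

Firm contact: the TCP has stalled with about 10 N held. Now I'll back off a little and lift slowly.

>>> servo_tool(
  commands="0 0 0 -2 0 0 0; 0 0 0 -2 0 0 0; 0 0 0 0 0 -2 0; 0 0 0 0 0 -4 0; 0 0 0 0 0 -6 0",
)

```text
time_s: 12.32
eef_pos: [0.507, -0.0346, 0.0826]
eef_rot: [-0.001, 0.784, 0.621, -0.001]
wrist_force: [0.1, 0.7, -2.3]
opening: 0.128
grasp_force: 58.5
```

>>> servo_tool(
  commands="0 0 0 0 0 -8 0; 0 0 0 0 0 -10 0; 0 0 0 0 0 -10 0; 0 0 0 0 0 -10 0; 0 0 0 0 0 -10 0",
)

```text
time_s: 12.95
eef_pos: [0.5083, -0.035, 0.1319]
eef_rot: [0.0, 0.784, 0.62, 0.0]
wrist_force: [0.4, -0.8, -1.8]
opening: 0.129
grasp_force: 58.6
```

>>> servo_tool(
  commands="0 0 0 0 0 -10 0; 0 0 0 0 0 -10 0; 0 0 0 0 0 -10 0; 0 0 0 0 0 -5 0; 0 0 0 0 0 0 0",
)

```text
time_s: 13.58
eef_pos: [0.5085, -0.035, 0.1665]
eef_rot: [0.0, 0.784, 0.621, 0.0]
wrist_force: [-1.3, 0.6, -2.1]
opening: 0.125
grasp_force: 58.6
```

Run:
```python
from h import *
a=camera("top");b=camera("side"); print([get_obs()["wrist_force"],get_obs()["torque"]])
m=np.zeros((600,800,3),np.uint8)
m[:480,:400]=crop(a,200,300,100,220,4);m[:600,400:800]=crop(b,270,370,90,240,4)
cv2.imwrite("pics/g5.png",m)
```

```text
[array([-0.29863143,  0.11743375, -3.01741157]), array([-0.18432412,  0.07867659,  0.01719542])]
```

View pics/g5.png

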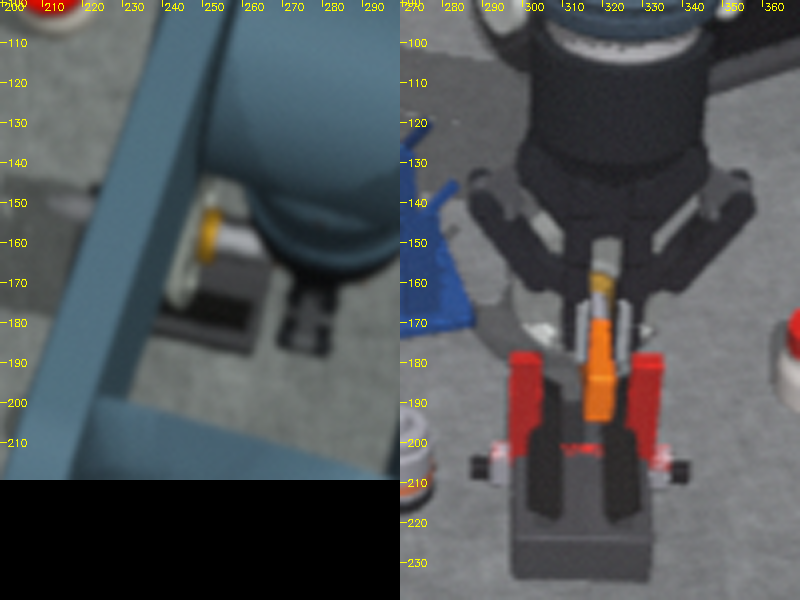

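The pulley hangs on the bar right at the collar (top view, collar at (249,160)), well clear of the cradle. Now I'll turn and carry it to the stand.

>>> servo_tool(
  commands="0 0 -0.04 0 0 0 0; 0 0 -0.06 0 0 0 0; 0 0 -0.06 0 0 0 0; 0 0 -0.06 0 0 0 0; 0 0 -0.035 0 0 0 0",
)

```text
time_s: 14.3
eef_pos: [0.5079, -0.0348, 0.1656]
eef_rot: [-0.0, 0.698, 0.716, -0.0]
wrist_force: [-0.6, 0.6, -2.6]
opening: 0.128
grasp_force: 58.6
```

>>> servo_tool(
  commands="0 0 0 15 -2 0 0; 0 0 0 30 -4 0 0; 0 0 0 35 -4 0 0; 0 0 0 35 -4 0 0; 0 0 0 35 -4 0 0",
)

```text
time_s: 14.92
eef_pos: [0.486, 0.1166, 0.166]
eef_rot: [-0.0, 0.699, 0.715, 0.0]
wrist_force: [0.3, -0.4, -2.5]
opening: 0.124
grasp_force: 58.6
```

>>> servo_tool(
  commands="0 0 0 35 -4 0 0; 0 0 0 30 -4 0 0; 0 0 0 18 -2 0 0; 0 0 0 8 -1 0 0; 0 0 0 0 0 0 0",
)

```text
time_s: 15.55
eef_pos: [0.4736, 0.2053, 0.166]
eef_rot: [0.0, 0.699, 0.715, -0.0]
wrist_force: [0.2, -0.6, -3.3]
opening: 0.126
grasp_force: 58.6
```

>>> servo_tool(
  commands="0 0 0 0 0 15 0; 0 0 0 0 0 20 0; 0 0 0 0 0 18 0; 0 0 0 0 0 10 0; 0 0 0 0 0 4 0",
)

```text
time_s: 16.18
eef_pos: [0.4733, 0.205, 0.0982]
eef_rot: [-0.0, 0.699, 0.715, -0.001]
wrist_force: [0.6, 0.1, -2.3]
opening: 0.13
grasp_force: 58.7
```

>>> servo_tool(
  commands="0 0 0 0 0 3 0; 0 0 0 0 0 3 0; 0 0 0 0 0 3 0; 0 0 0 0 0 2 0; 0 0 0 0 0 0 0",
)

```text
time_s: 16.8
eef_pos: [0.4738, 0.2054, 0.0881]
eef_rot: [0.0, 0.699, 0.715, 0.0]
wrist_force: [0.3, -0.1, -1.5]
opening: 0.127
grasp_force: 58.8
```

>>> servo_tool(
  commands="0 0 0 0 0 1 0; 0 0 0 0 0 1 0; 0 0 0 0 0 1 0; 0 0 0 0 0 1 0; 0 0 0 0 0 0 0",
)

```text
time_s: 17.42
eef_pos: [0.4742, 0.2054, 0.0844]
eef_rot: [0.0, 0.699, 0.715, 0.0]
wrist_force: [1.1, 0.6, 0.7]
opening: 0.127
grasp_force: 59.2
```

>>> servo_tool(
  commands="0 0 0 0 0 1 0; 0 0 0 0 0 1 0; 0 0 0 0 0 0 0",
)

```text
time_s: 17.8
eef_pos: [0.4746, 0.2053, 0.0827]
eef_rot: [0.001, 0.699, 0.715, 0.001]
wrist_force: [2.7, -1.5, 4.3]
opening: 0.132
grasp_force: 59.8
```

>>> servo_tool(
  commands="0 0 0 0 0.7 0 0; 0 0 0 0 0 0.5 0; 0 0 0 0 0 0 0",
)

```text
time_s: 18.18
eef_pos: [0.475, 0.2053, 0.082]
eef_rot: [0.0, 0.699, 0.715, 0.0]
wrist_force: [3.2, -1.7, 5.6]
opening: 0.123
grasp_force: 60.0
```

Run:
```python
from h import *
a=camera("top");b=camera("side"); print([get_obs()["wrist_force"],get_obs()["torque"]])
m=np.zeros((600,800,3),np.uint8)
m[:480,:400]=crop(a,95,195,130,250,4);m[:400,400:800]=crop(b,245,325,95,175,5)
cv2.imwrite("pics/g6.png",m)
```

```text
[array([ 2.53981472, -2.29441498,  5.7335117 ]), array([-0.22348494, -0.48260862, -0.1365081 ])]
```

View pics/g6.png

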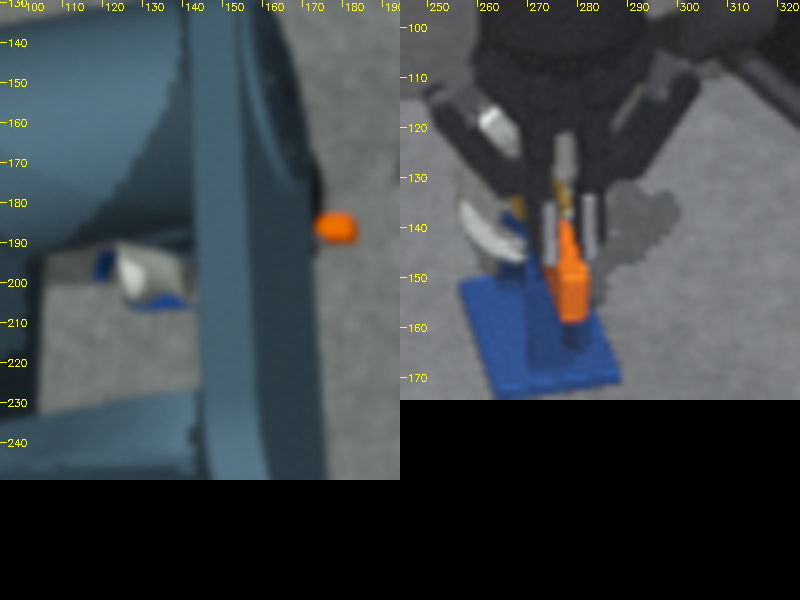

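The bar lies in both notches, with the pulley between the forks. In the top crop the far fork is near u=118 and the pulley spans about 122–142. A quick numeric check of the pulley's position before release.

Run:
```python
from h import *
s=np.array([-.023,1,0]);l=np.array([1,.023,0]);C=np.array([.4725,.2825,0])
for n,a in(("fork far top L",(.041,-.021,.11)),("fork far",(.033,-.021,.11)),("pul back low",(.015,-.038,.1)),("pul front low",(-.015,-.038,.1)),("pul back bottom",(.015,0,.06)),("pul back top",(.015,0,.14)),("pul front top",(-.015,0,.14)),("handle end",(-.102,0,.114))):
    print(n,np.round(proj("top",C+s*a[0]+l*a[1]+[0,0,a[2]]),1))
```

```text
fork far top L [118.2 197.9]
fork far [121.8 197.8]
pul back low [131.6 205.4]
pul front low [145.1 204.9]
pul back bottom [136.8 190.5]
pul back top [125.4 186.5]
pul front top [139.4 185.9]
handle end [182.5 185.8]
```

>>> servo_tool(
  commands="0 0 0 0 0 -0.5 0; 0 0 0 0 0 0 0",
)

```text
time_s: 18.52
eef_pos: [0.4748, 0.2054, 0.0824]
eef_rot: [0.0, 0.699, 0.715, 0.0]
wrist_force: [3.5, -1.5, 4.3]
opening: 0.132
grasp_force: 59.9
```

The position is right: the handle end and the pulley's edges fall within 1–3 px of the predictions. Releasing.

>>> servo_tool(
  commands="0 0 0 0 0 0 0.3; 0 0 0 0 0 0 0.3; 0 0 0 0 0 0 0.5; 0 0 0 0 0 0 0.7; 0 0 0 0 0 0 0.8",
)

```text
time_s: 19.15
eef_pos: [0.4742, 0.2054, 0.082]
eef_rot: [-0.0, 0.699, 0.715, -0.0]
wrist_force: [0.1, 0.4, -0.1]
opening: 0.802
grasp_force: 0.0
```

>>> servo_tool(
  commands="0 0 0 0 0 -5 0.8; 0 0 0 0 0 -15 0.8; 0 0 0 0 0 -40 0.8; 0 0 0 0 0 -50 0.8; 0 0 0 0 0 -50 0.8",
)

```text
time_s: 19.77
eef_pos: [0.4743, 0.2053, 0.2449]
eef_rot: [0.0, 0.699, 0.715, 0.001]
wrist_force: [0.3, -0.4, 0.3]
opening: 0.8
grasp_force: 0.0
```

>>> servo_tool(
  commands="0 0 0 -50 0 -20 0.8; 0 0 0 -60 0 0 0.8; 0 0 0 -60 0 0 0.8; 0 0 0 -60 0 0 0.8; 0 0 0 -60 0 0 0.8",
)

```text
time_s: 20.4
eef_pos: [0.481, -0.0865, 0.2637]
eef_rot: [0.001, 0.699, 0.715, 0.0]
wrist_force: [1.9, 1.0, -0.9]
opening: 0.8
grasp_force: 0.0
```

Run:
```python
from h import *
s=np.array([-.023,1,0]);l=np.array([1,.023,0]);C=np.array([.4725,.2825,0])
P=lambda n,a,b,z:np.round(proj(n,C+s*a+l*b+[0,0,z]),1)
for n,(x0,x1,y0,y1) in(("top",(95,200,150,230)),("side",(230,330,90,200))):
    im=camera(n); h=cv2.cvtColor(im,cv2.COLOR_BGR2HSV)[y0:y1,x0:x1]
    def c(lbl,lo,hi):
        v,u=np.nonzero(cv2.inRange(h,lo,hi)); 
        if len(u): print(n,lbl,len(u),"mean",(u.mean()+x0).round(1),(v.mean()+y0).round(1),"box",u.min()+x0,u.max()+x0,v.min()+y0,v.max()+y0)
    c("orange",(5,200,150),(15,255,255)); c("brass",(17,120,80),(28,255,255)); c("white",(0,0,185),(180,45,255))
    print(" pred handle",P(n,-.077,0,.114),"ends",P(n,-.102,0,.114),P(n,-.052,0,.114),"brass",P(n,-.018,0,.112),"pulley top",P(n,0,0,.14),"rim",P(n,-.015,.04,.1),P(n,-.015,-.04,.1),P(n,.015,0,.14))
```

```text
top orange 137 mean 171.4 186.2 box 161 182 183 189
top brass 48 mean 144.7 187.6 box 143 147 182 193
top white 305 mean 131.4 188.5 box 124 140 175 201
 pred handle [171.1 186.3] ends [182.5 185.8] [159.8 186.7] brass [144.6 187.4] pulley top [132.4 186.2] rim [144.4 170.5] [145.1 205.8] [125.4 186.5]
side orange 64 mean 278.0 147.0 box 275 281 140 157
side brass 45 mean 272.8 133.6 box 268 278 131 138
side white 177 mean 265.9 124.8 box 257 275 116 146
 pred handle [278.1 143.9] ends [280.4 149.8] [275.8 138.3] brass [272.9 131.6] pulley top [271.1 118.3] rim [287.8 132.8] [257.5 137. ] [269.9 115.3]
```

```bash
python3 -c "
from bench import *
print(hand_in())"
```

```text
the job is handed in; nothing more can be done
None
```

The bar lies in both notches of the blue stand with the pulley hanging between the forks, released, and the job is handed in at about 20 s; the hand-in gave no verdict, but the last camera check matched the planned bar and pulley positions to within a few pixels.

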